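# Sign out the complete drill set: tally on the post, heft the tins, hold up the heaviest

## Task

Sign out the one complete set of twist drills. First put the wooden loan tally on the steel post of the plywood loan board, eye over the post and lying flat down on the board, and let go of it; then heft the three closed drill tins on the board one at a time, from the left one to the right one as seen from the robot, lifting each a few centimetres straight up clear of its pocket, and lay the lighter ones flat back in their pockets. Finish holding the heaviest tin (the complete set) level in the gripper, about 20 cm above the table, still holding it when the program ends; leave the glue bottle behind the board, the roll of tape and the screwdriver where they are.

Things in the scene. Friction and masses are not known exactly. Their poses are not given: they have to be found in the camera images.
- tin_board: plywood board fixed flat on the table, 146 (x) x 450 (y) x 12 mm high; origin: centre of its underside, x away from the robot, y to the left, z up, turned 2 to 16 degrees left. Its top has three pockets, each 126 (x) x 78 (y) and 4 mm deep (floor 8 mm above the table), centred at x = 0, y = +170, +55 and -60 mm; a steel post stands at its right-hand end
- pocket_left (a point): centre of the floor of the left pocket, 8 mm above the table
- pocket_middle (a point): centre of the floor of the middle pocket, 8 mm above the table
- pocket_right (a point): centre of the floor of the right pocket, 8 mm above the table
- post_foot (a point): point on the axis of the upright steel post at the board's top face, 12 mm above the table (board frame x = 0, y = -158 mm). Post 9 mm thick, domed tip 57 mm above this point; a 22 mm washer, 3 mm thick, lies round its foot. The nearest tin is about 60 mm from its axis; the board reaches 67 mm past it, clear, on the side away from the tins
- tally: loan tally lying flat on the table right of the board: fob of pale wood, 8 thick, 111 mm long. A bar 26 wide with a round end (at -x) carries at +x a round eye, 34 mm outside with a 15 mm hole right through. Origin: underside of the bar, near the centre of mass, where it can be gripped from above across the 26 mm; x along the bar to the eye, z up. 0.03 kg
- tally_eye (a point): centre of the tally's hole at its underside, 40 mm from the origin along x
- tin_left: left: one of three identical closed blue steel drill tins. 64 wide (its x; 70 over the lid's lip) x 116 long (its y) x 26 mm high, lid fixed shut. Origin: centre of underside, z up; centre of mass up to 10 mm aside along x. Length along the board's x within 3 degrees; 50 mm gap to the next tin. 0.2 to 0.65 kg; the complete set, in any pocket, is at least 1.7 times as heavy as either other
- tin_middle: middle: one of three identical closed blue steel drill tins. 64 wide (its x; 70 over the lid's lip) x 116 long (its y) x 26 mm high, lid fixed shut. Origin: centre of underside, z up; centre of mass up to 10 mm aside along x. Length along the board's x within 3 degrees; 50 mm gap to the next tin. 0.2 to 0.65 kg; the complete set, in any pocket, is at least 1.7 times as heavy as either other
- tin_right: right: one of three identical closed blue steel drill tins. 64 wide (its x; 70 over the lid's lip) x 116 long (its y) x 26 mm high, lid fixed shut. Origin: centre of underside, z up; centre of mass up to 10 mm aside along x. Length along the board's x within 3 degrees; 50 mm gap to the next tin. 0.2 to 0.65 kg; the complete set, in any pocket, is at least 1.7 times as heavy as either other
- glue_bottle: bystander: standing glue bottle, 42 mm thick and 130 mm high, behind the board; origin at the centre of its underside
- masking_tape: bystander: roll of black tape lying flat, 62 mm across and 19 mm high, beyond the right end of the board; origin at the centre of its underside
- screwdriver: bystander: screwdriver with a black handle, 146 mm long and 26 mm thick, lying on the table in front of the board; origin under its middle, y along its length

How it is judged:
By the outcome, as a careful person would: the job done as asked, in the order asked, and still so for the second after the job is handed in, while the arm keeps its last pose, push and grip.
It also fails if it takes over 72 s, if anything falls off the work surface, if the arm or the gripper's body presses on something with over 40 N, if the wrist force passes 120 N, or if a joint passes its speed limit or range.

## Robot

A 7-joint arm with a two-finger parallel gripper is mounted at the origin on a cart in front of the work surface, level with it; the furniture and walls round the work are solid. World frame = base frame: x ahead of the robot, y to its left, z up, the work surface at z = 0. Lengths are in m, angles in rad, forces in N, time in s.
With the tool pointing down it reaches from about 0.425 to 0.925 m from the base axis. Payload 6.8 kg.
Tool frame: the origin (TCP) lies between the finger pads; the fingertips stand 11 mm ahead of it and the grasp point (between the pads) lies 8 mm behind it (arm.tcp_to_tips is the distance from the TCP to the fingertips, in m); z points along the fingers, y is the line along which they close (so a half turn about z gives the same grasp; the last joint's range is limited). The gripper opens to 85 mm and grips with 20 to 120 N. Pads are 22 mm wide; open, the fingers measure 114 mm over their backs; the gripper's body (76 mm by 85 mm) begins 54 mm behind the grasp point. The pads swing forward as they close: fully open they stand 13 mm farther back than shut.
Start: joints at [1.171, 0.477, 0.022, 1.555, -0.011, 1.109, -0.083], TCP at [0.194, -0.646, 0.242] pointing down, gripper open.
Joint ranges: [-2.96, 2.96], [-0.34, 2.1], [-1.41, 1.46], [0.24, 2.44], [-1.37, 4.51], [0.17, 1.92], [-2.96, 2.96]. Speed limits (rad/s): [2.39, 2.39, 3.14, 3.14, 3.14, 3.14, 3.14].

## Interface

Orientations are given as a unit quaternion [x, y, z, w].
In Python, from workcell import arm gives the robot as it stands. Calls block until the motion is done:
- arm.goto(position, orientation): joint-space move of the TCP to a pose.
- arm.movel(position, rot=None, feed=0.15): straight line of the TCP; rot=None keeps the orientation; feed is the mean speed in m/s.
- arm.set_joints(angles): joint-space move.
- arm.gripper_to(opening): opening from 0.0 (shut) to 1.0 (fully open); the grip force is fixed at half the most; returns when the fingers have stopped.
- arm.sleep(seconds).
- arm.ik(position, orientation): joint angles nearest the present ones, or None.
- arm.capture(name): name is "side" or "top" or "wrist"; returns a dict with "color" (400x640x3 uint8, red, green, blue), "fx", "fy", "cx", "cy" (pixels), "T" (4x4, takes a point from camera to world coordinates). Camera axes: x right, y down, z forward; pixel columns grow to the right and rows downward; lengths in m; the calibration is good to about 2 mm. The wrist camera is an equidistant fisheye: a pixel r from the principal point sees the ray r / f radians off the axis. A picture is of the moment at which its call begins. There is no depth.
A pose or a line that the arm cannot do raises arm.Unreachable and nothing moves.
- arm.sign_off(): hands the job in; it is judged then, once.
Readings, each from a call of its own:
- arm.current_t(): time.
- arm.current_qpos(): joint angles.
- arm.current_joint_velocities(): joint speeds.
- arm.current_joint_efforts(): joint torques, N m.
- arm.current_tcp_pos(): TCP position.
- arm.current_tcp_rot(): TCP orientation.
- arm.current_force(): force on the tool from outside, world axes, zero at the start.
- arm.current_wrist_torque(): the same for the moment, N m.
- arm.current_opening(): opening from 0.0 (shut) to 1.0 (fully open).
- arm.current_gripper_force(): force on a finger pad.
Only numpy, scipy, OpenCV 4.12 (cv2) and the standard library are available. Lean on these libraries where they do the work, as an engineer would, in place of code of your own. Each camera call takes 0.05 s, during which the arm holds its last target. There are 200 camera calls.

## Working session

There is one attempt and no reset: what is moved stays moved. The work goes in short steps, each a Python script; the robot and the scene stay as the last script left them, time stands still between calls to the robot, and variables do not carry over. Pictures are saved under pics/ and viewed, at most 10 in all, crops included, and the job is handed in when it is done.

```bash
mkdir -p pics; cat > h.py <<'E'
import numpy as np, cv2
from scipy.spatial.transform import Rotation as R
from workcell import arm
def snap(name, fn):
    c=arm.capture(name); np.savez('pics/'+fn+'.npz',**{k:np.asarray(v) for k,v in c.items()})
    cv2.imwrite('pics/'+fn+'.png',cv2.cvtColor(c['color'],cv2.COLOR_RGB2BGR)); return c
def load(fn): return np.load('pics/'+fn+'.npz')
def ray(c,u,v,fish=False):
    x=(u-c['cx'])/c['fx']; y=(v-c['cy'])/c['fy']
    if fish:
        r=np.hypot(x,y); s=np.sin(r)/r if r>1e-9 else 1; d=np.array([x*s,y*s,np.cos(r)])
    else: d=np.array([x,y,1.])
    return c['T'][:3,3], c['T'][:3,:3]@d
def onz(c,u,v,z,fish=False):
    o,d=ray(c,u,v,fish); return o+d*(z-o[2])/d[2]
def down(yaw):  # tool z down; tool y axis (closing) at angle yaw from world y
    return (R.from_euler('z',yaw)*R.from_euler('x',np.pi)).as_quat()
E
python3 - <<'E'
from h import *
for n in('top','side'):
    c=snap(n,n+'0'); print(c['fx'],c['cx'],c['cy'],c['T'].round(3).tolist())
    cv2.imwrite
print(arm.current_t(),arm.current_tcp_rot(),arm.current_opening(),arm.tcp_to_tips)
E
```

```text
517.0024753974915 316.764175694785 189.67965518303507 [[0.029, -0.996, 0.088, 0.475], [-1.0, -0.029, 0.002, 0.045], [0.001, -0.088, -0.996, 1.433], [0.0, 0.0, 0.0, 1.0]]
439.1972461656145 314.2764434316397 201.8026415408295 [[0.907, -0.277, 0.316, 0.26], [-0.42, -0.603, 0.678, -0.689], [0.002, -0.748, -0.663, 0.721], [0.0, 0.0, 0.0, 1.0]]
0.1 [ 9.89371815e-01  1.45405238e-01 -1.83574566e-04 -8.33725417e-04] 0.9973710262442451 0.011
```

View pics/top0.png

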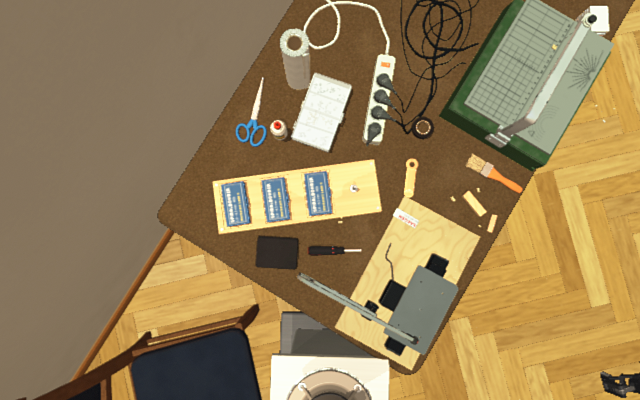

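View pics/side0.png

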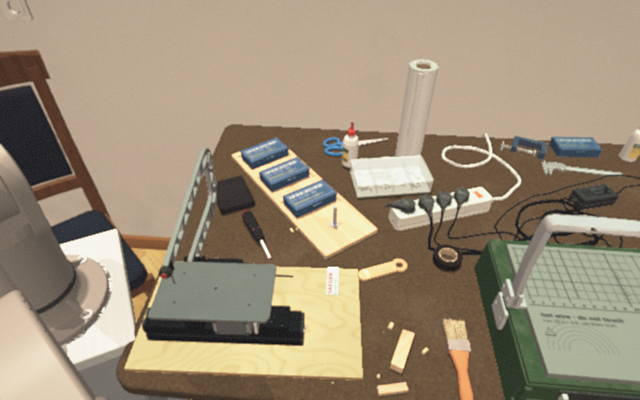

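The top view shows the board, with its tins at about (235,203), (276,199) and (317,193) and the post at (354,188). The tally is at (410,180), with its eye at (410,163). The side view agrees, and shows a scroll saw between the base and the tally. I'll raise the arm, go over the scene and look with the wrist camera.

```bash
python3 - <<'E'
from h import *
t=load('top0'); s=load('side0')
for a,b in(((300,275),(207,152)),((415,340),(165,272))):  # saw frame ends (rough)
    o1,d1=ray(t,*a);o2,d2=ray(s,*b)
    k=np.linalg.lstsq(np.c_[d1,-d2],o2-o1,rcond=None)[0]; print('saw',o1+k[0]*d1,o2+k[1]*d2)
B=np.array([onz(t,u,v,.012) for u,v in((213,181),(375,160),(382,212),(219,234))]);print(B.round(3))
print('tally eye',onz(t,411,163,.004),'end',onz(t,408,198,.004))
arm.movel([.194,-.646,.42],feed=.3)
arm.goto([.53,-.12,.40],down(np.pi/2+.1))
c=snap('wrist','w0');print(c['fx'],c['cx'],c['cy'],c['T'].round(3).tolist(),arm.current_t(),arm.current_force())
im=cv2.imread('pics/top0.png')[145:270,200:430];cv2.imwrite('pics/tc.png',cv2.resize(im,None,fx=3.4,fy=3.4,interpolation=cv2.INTER_CUBIC))
E
```

```text
saw [0.38075282 0.08166493 0.19414139] [0.37387364 0.08306866 0.19470575]
saw [ 0.23616973 -0.19437631  0.1858125 ] [ 0.23445522 -0.19415439  0.18609811]
[[ 0.617  0.335  0.012]
 [ 0.688 -0.111  0.012]
 [ 0.545 -0.133  0.012]
 [ 0.472  0.312  0.012]]
tally eye [ 0.68407148 -0.21229681  0.004     ] end [ 0.58599202 -0.20524132  0.004     ]
309.70691628693146 317.88195107097334 202.02725478658124 [[0.995, 0.093, 0.025, 0.523], [0.097, -0.96, -0.262, -0.055], [-0.0, 0.264, -0.965, 0.532], [0.0, 0.0, 0.0, 1.0]] 3.125 [-0.13449649 -0.76769435  0.1336287 ]
```

View pics/w0.png

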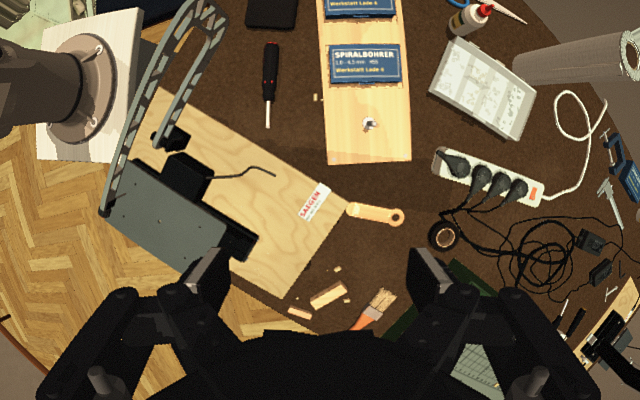

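View pics/tc.png

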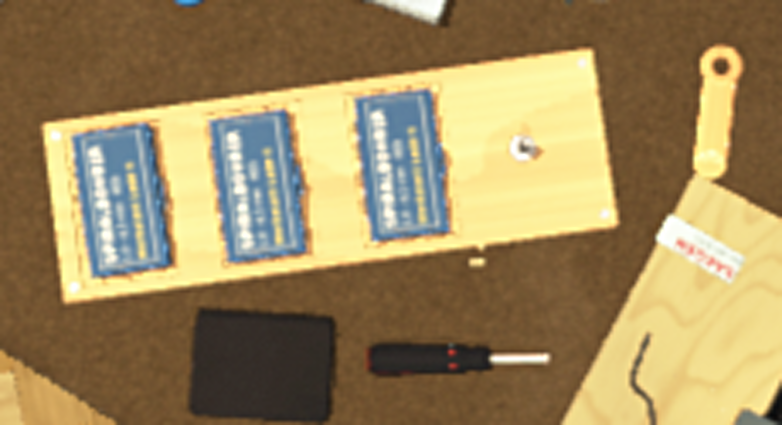

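The wrist view shows the post at about (368,124), the right tin at (365,64), and the tally with its bar end at (352,209) and its eye at (397,217). I'll enlarge the tally and post area, and fit the board and tins from the top view.

```bash
python3 - <<'E'
from h import *
im=cv2.imread('pics/w0.png')[100:240,305:425];cv2.imwrite('pics/wc.png',cv2.resize(im,None,fx=4.2,fy=4.2,interpolation=cv2.INTER_CUBIC))
t=load('top0')
px=np.array([(43,123),(590,49),(618,226),(64,301)])/3.4+[200,145]-.35
W=np.array([onz(t,u,v,.012)[:2] for u,v in px])
M=np.array([(.073,.225),(.073,-.225),(-.073,-.225),(-.073,.225)])
H=(W-W.mean(0)).T@M; a=np.arctan2(H[1,0]-H[0,1],H[0,0]+H[1,1]); o=W.mean(0); C=np.array([[np.cos(a),-np.sin(a)],[np.sin(a),np.cos(a)]])
print('board',o,np.degrees(a),'res',(W-o-M@C.T).round(4).tolist())
P=lambda x,y:o+C@[x,y]
for n,q in dict(L=(0,.17),M=(0,.055),R=(0,-.06),post=(0,-.158)).items(): print(n,P(*q).round(4))
hsv=cv2.cvtColor(t['color'],cv2.COLOR_RGB2HSV)
m=cv2.inRange(hsv,(95,70,40),(125,255,200));m=cv2.morphologyEx(m,cv2.MORPH_CLOSE,np.ones((5,5)))
m[:160]=0;m[240:]=0;m[:,:210]=0;m[:,345:]=0
n,l,s,c=cv2.connectedComponentsWithStats(m)
for i in range(1,n):
    if s[i,4]>300:
        pts=np.argwhere(l==i)[:,::-1]; w=np.array([onz(t,u,v,.03)[:2] for u,v in pts]).astype(np.float32)
        r=cv2.minAreaRect(w*1000); print('tin',np.round(r[0],1),np.round(r[1],1),round(r[2],1),w.mean(0))
E
```

```text
board [0.58223609 0.10355185] 9.422568941484043 res [[-0.0001, -0.0], [-0.0002, 0.0006], [0.0, -0.0009], [0.0003, 0.0002]]
L [0.5544 0.2713]
M [0.5732 0.1578]
R [0.5921 0.0444]
post [ 0.6081 -0.0523]
tin [590.3  44.1] [112.4  63.3] 9.2 [0.5908426  0.04015224]
tin [569.8 158.5] [111.9  63.8] 9.8 [0.5701251  0.15442559]
tin [555.6 267.7] [113.7  64.1] 10.7 [0.55627614 0.26307923]
```

View pics/wc.png

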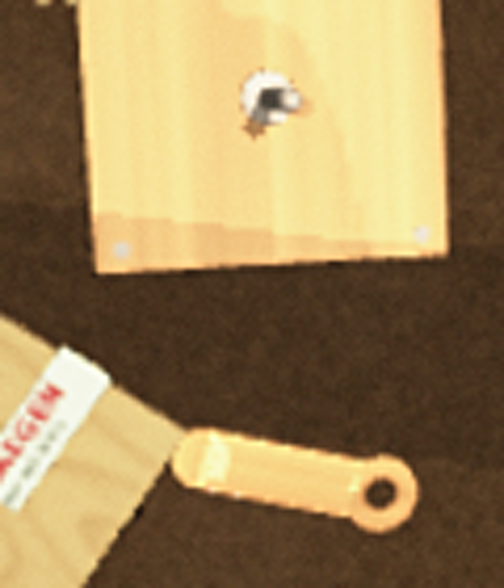

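The crop shows the tally hole at (382,493), the bar's round end reaching (172,460), and the washer and post foot at (268,98). I'll compute the poses, grip the tally, carry it above the post and look there.

```bash
cat >> h.py <<'E'
BO=np.array([.5822,.1036]); BA=np.radians(9.42)
def bp(x,y): c,s=np.cos(BA),np.sin(BA); return BO+[c*x-s*y,s*x+c*y]
POST=bp(0,-.158)
E
python3 - <<'E'
from h import *
c=load('w0'); q=lambda u,v,z:onz(c,u/4.2+305-.38,v/4.2+100-.38,z,True)[:2]
print('post(wrist)',q(268,99,.015),'board',POST,'corners',q(97,272,.012),q(447,254,.012),bp(-.073,-.225),bp(.073,-.225))
eye=q(382,493,.006); end=q(203,459,.008); tip=q(172,458,.006)
d=eye-end; hd=np.arctan2(d[1],d[0]); ax=d/np.linalg.norm(d); print('eye',eye,'len',np.linalg.norm(eye-tip),'hd',np.degrees(hd))
g=eye-.04*ax; rot=down(hd)
print(arm.ik([*g,.05],rot))
arm.gripper_to(.6)
arm.goto([*g,.06],rot); arm.movel([*g,.0135],feed=.1)
print('f',arm.current_force(),arm.current_tcp_pos())
arm.gripper_to(0.); print('open',arm.current_opening(),arm.current_gripper_force())
arm.movel([*g,.13],feed=.25)
ph=BA+np.radians(45); a2=np.array([np.cos(ph),np.sin(ph)])
arm.goto([*(POST-.04*a2),.115],down(ph))
c=snap('wrist','w1'); print(c['T'].round(3).tolist(),arm.current_t(),arm.current_tcp_pos(),arm.current_qpos().round(2),arm.current_opening())
o=np.linalg.inv(c['T'])
def proj(p):
    x=o[:3,:3]@p+o[:3,3]; r=np.hypot(x[0],x[1]); th=np.arctan2(r,x[2]); return c['fx']*th*x[0]/r+c['cx'],c['fy']*th*x[1]/r+c['cy']
e=proj(np.array([*POST,.1]));print('eye exp',e,'foot',proj(np.array([*POST,.012])),'tip',proj(np.array([*POST,.069])))
x0,y0=max(0,int(e[0])-75),max(0,int(e[1])-55); x0=min(x0,490);y0=min(y0,290)
im=cv2.imread('pics/w1.png')[y0:y0+110,x0:x0+150];print(x0,y0);cv2.imwrite('pics/w1c.png',cv2.resize(im,None,fx=5,fy=5,interpolation=cv2.INTER_CUBIC))
E
```

```text
post(wrist) [ 0.60726348 -0.05152411] board [ 0.60805991 -0.05226938] corners [ 0.54691511 -0.12856014] [ 0.69066304 -0.10500395] [ 0.54701022 -0.13031383] [ 0.69104143 -0.10641796]
eye [ 0.68063882 -0.21200123] len 0.0939056469758783 hd -5.972033282372829
[ 0.35842896  0.69388896 -0.19669708  1.67837564  0.17743775  0.7867959
 -1.59456508]
f [ 0.04135587 -0.4199129   0.24314028] [ 0.64074961 -0.20772304  0.01303858]
open 0.2775688583560915 59.32310700416565
[[0.811, -0.564, -0.156, 0.623], [-0.585, -0.782, -0.214, -0.031], [-0.001, 0.265, -0.964, 0.246], [0.0, 0.0, 0.0, 1.0]] 7.4333 [ 0.58491078 -0.08658635  0.11424461] [ 0.41  0.54 -0.48  1.84  0.32  0.84 -0.86] 0.2733558556993006
eye exp (np.float64(318.1173351598423), np.float64(173.9599963975581)) foot (np.float64(318.2004331325435), np.float64(153.5359165471778)) tip (np.float64(318.15588924545887), np.float64(164.49480462023686))
243 118
```

View pics/w1c.png

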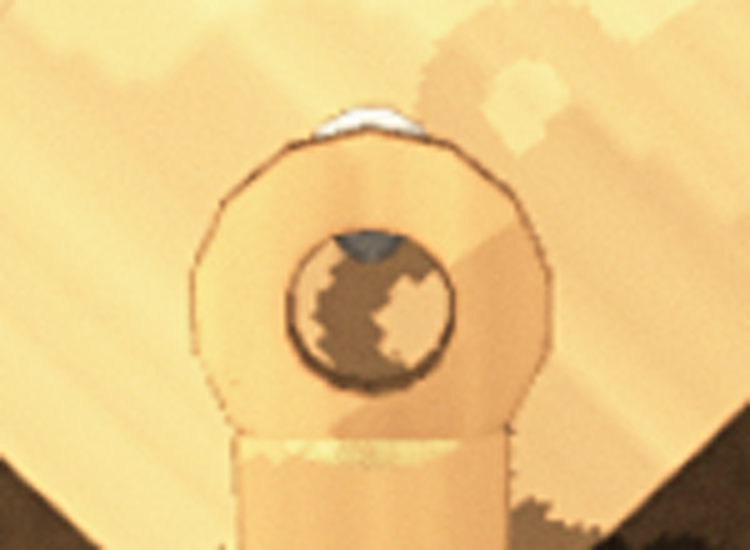

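The crop shows the tally hole's top rim centred at (371,312), in line sideways with the post (tip at about x=370) and the washer. The washer's far edge is at y=108. I'll work out the small offset along the bar, then lower the tally.

```bash
python3 - <<'E'
from h import *
c=load('w1'); p=lambda u,v,z:onz(c,u/5+243-.4,v/5+118-.4,z,True)[:2]
ph=BA+np.radians(45); a2=np.array([np.cos(ph),np.sin(ph)]); n2=np.array([-a2[1],a2[0]])
tcp=arm.current_tcp_pos()
zt=tcp[2]-.0130+.008
eye=p(371,312,zt); eye2=p(371,314,zt-.008)
far=p(370,107,.015)-.011*a2
f=lambda w:((w-POST)@a2*1e3,(w-POST)@n2*1e3)
print('eye',f(eye),f(eye2),'washer-centre',f(far),'tcp',f(tcp[:2]))
E
```

```text
eye (np.float64(-1.101831131588364), np.float64(0.5899286207876724)) (np.float64(-2.8893436645026593), np.float64(0.6381408934950755)) washer-centre (np.float64(0.25965221043339365), np.float64(1.1376195110737184)) tcp (np.float64(-41.379190993082844), np.float64(-1.139668539301996))
```

```bash
python3 - <<'E'
from h import *
ph=BA+np.radians(45); a2=np.array([np.cos(ph),np.sin(ph)]); n2=np.array([-a2[1],a2[0]])
t0=arm.current_tcp_pos(); want=t0[:2]+.0014*a2+.0005*n2
cmd=want.copy()
for i in range(3):
    arm.movel([*cmd,.112],feed=.05); arm.sleep(.2); e=want-arm.current_tcp_pos()[:2]; print((e*1e3).round(2),arm.current_t())
    if np.linalg.norm(e)<.0004: break
    cmd+=e
f0=arm.current_force()
for z in(.075,.05,.035,.0295):
    arm.movel([*cmd,z],feed=.08); e=want-arm.current_tcp_pos()[:2]; print(z,arm.current_tcp_pos()[2].round(4),(e*1e3).round(2),(arm.current_force()-f0).round(2))
    if np.linalg.norm(arm.current_force()-f0)>6: break
c=snap('wrist','w2'); cv2.imwrite('pics/w2c.png',cv2.resize(cv2.imread('pics/w2.png')[100:240,230:410],None,fx=4,fy=4,interpolation=cv2.INTER_CUBIC)); print(arm.current_t())
E
```

```text
[-0.12  0.14] 7.8833
0.075 0.0747 [ 0.09 -0.15] [ 0.1 -0.9  0.4]
0.05 0.0493 [ 0.46 -0.07] [ 0.18  1.05 -1.02]
0.035 0.0343 [ 0.54 -0.05] [ 0.68  0.04 -1.25]
0.0295 0.0296 [-0.35 -0.09] [0.18 0.47 0.33]
9.5917
```

View pics/w2c.png

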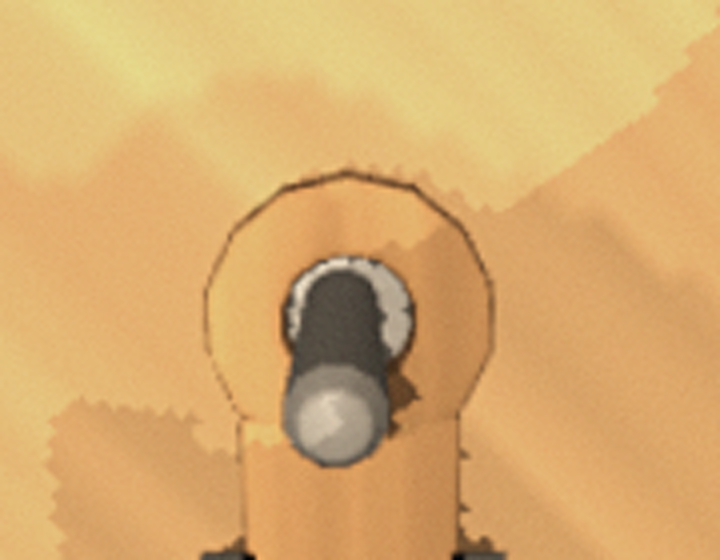

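The eye is round the post, just above the washer, with clear room inside the hole. I'll release it, check that it lies flat, and heft the left tin.

```bash
cat >> h.py <<'E'
TIN=dict(L=(.555,.2695,10.2),M=(.571,.1575,9.6),R=(.591,.0440,9.2))
def avg(): 
    arm.sleep(.4); F=[]
    for _ in range(12): F.append(np.r_[arm.current_force(),arm.current_wrist_torque()]); arm.sleep(.03)
    return np.mean(F,0)
def heft(k,zg=.021,up=.055):
    x,y,a=TIN[k]; r=down(np.radians(a))
    arm.goto([x,y,.10],r); arm.movel([x,y,.06],feed=.1); f0=avg()
    arm.movel([x,y,zg],feed=.1); print(k,'down',(arm.current_force()-f0[:3]).round(1),arm.current_tcp_pos().round(4))
    arm.gripper_to(0.); print('opening',arm.current_opening(),arm.current_gripper_force(),arm.current_tcp_pos().round(4),(arm.current_force()-f0[:3]).round(1))
    arm.movel([x,y,zg+up],feed=.1); f1=avg(); print('dF',(f1-f0).round(2),'op',arm.current_opening(),'z',arm.current_tcp_pos().round(4),'t',arm.current_t())
    return f1-f0
def lay(k,zg=.021):
    x,y,a=TIN[k]
    arm.movel([x,y,zg+.006],feed=.1); arm.movel([x,y,zg],feed=.03); print('laid',arm.current_force().round(1),arm.current_tcp_pos().round(4))
    arm.gripper_to(1.); arm.movel([x,y,.09],feed=.15); print('t',arm.current_t())
E
python3 - <<'E'
from h import *
p=arm.current_tcp_pos(); arm.movel([*p[:2],.0283],feed=.03); print(arm.current_force(),arm.current_tcp_pos())
arm.gripper_to(.6); arm.movel([*p[:2],.15],feed=.2)
snap('wrist','w3'); arm.gripper_to(1.)
heft('L')
a=snap('side','s4'); a=cv2.imread('pics/s4.png')[110:290,220:420]; b=cv2.imread('pics/w3.png')[80:260,230:400]
cv2.imwrite('pics/v4.png',np.hstack([cv2.resize(a,(400,360)),cv2.resize(b,(340,360))]))
E
```

```text
[-2.45654135 -0.88365768  5.60569059] [ 0.58537451 -0.08523703  0.02867211]
L down [-0.2  0.9  0.3] [0.5548 0.2695 0.0206]
opening 0.7351080664007574 66.33081078529358 [0.5556 0.2698 0.0221] [-1.2 -0.7  5.6]
dF [-0.16  0.08 -2.33 -0.01 -0.01 -0.01] op 0.7274472157252332 z [0.555  0.2695 0.076 ] t 16.5583
```

View pics/v4.png

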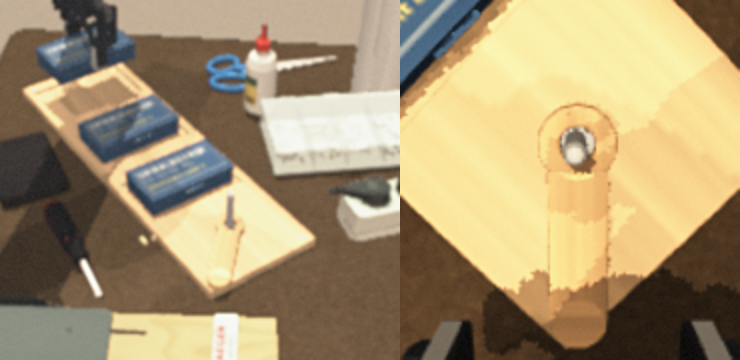

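The tally lies flat with its eye round the post. The left tin is level and clear of its pocket at about 0.24 kg. I'll lay it back and heft the middle and right tins.

```bash
python3 - <<'E'
from h import *
lay('L',.0222)
m=heft('M',.0232); lay('M',.0235)
r=heft('R',.0232); print('M',m[2],'R',r[2])
E
```

```text
laid [-0.   0.8 -2.5] [0.5551 0.2695 0.0223]
t 18.5417
M down [-0.6 -0.5  0.4] [0.5708 0.1575 0.0228]
opening 0.733917079622047 65.74130773544312 [0.5717 0.159  0.0247] [-2.3  1.9  5.4]
dF [-0.28 -0.05 -5.12 -0.04 -0.03  0.  ] op 0.7285312552771326 z [0.571  0.1575 0.0782] t 22.775
laid [-0.3 -0.8  4.5] [0.572  0.1579 0.0247]
t 24.7167
R down [-1.  1.  1.] [0.5908 0.0441 0.0228]
opening 0.7312224915000746 65.892995595932 [0.5917 0.0445 0.0244] [-1.4  0.7  5.4]
dF [ 0.12  0.28 -2.68  0.   -0.   -0.01] op 0.7308474545556553 z [0.591  0.044  0.0782] t 28.9583
M -5.118044539658474 R -2.678414146377267
```

The middle tin is the heaviest, at about 0.52 kg against 0.24 and 0.27 kg. I'll lay the right one back and take the middle one.

```bash
python3 - <<'E'
from h import *
lay('R',.0238)
heft('M',.0232)
x,y,a=TIN['M']; arm.movel([x,y,.216],feed=.12); arm.sleep(1)
print(arm.current_tcp_pos(),arm.current_opening(),arm.current_gripper_force(),arm.current_t())
snap('side','s5'); snap('top','t5')
a=cv2.imread('pics/s5.png')[60:290,200:430]; b=cv2.imread('pics/t5.png')[130:270,205:430]
cv2.imwrite('pics/v5.png',np.vstack([cv2.resize(np.hstack([a,cv2.imread('pics/s5.png')[60:290,100:200]*0]),(460*330//230,460))[:,:660][:330*2][:460]]) if 0 else np.hstack([cv2.resize(a,(400,400)),cv2.resize(b,(400,400*140//225*1)).copy() if 0 else cv2.copyMakeBorder(cv2.resize(b,(400,249)),0,151,0,0,cv2.BORDER_CONSTANT)]))
E
```

```text
laid [0.8 0.  1.3] [0.5919 0.0442 0.0245]
t 30.8917
M down [ 1.1 -0.2 -0.4] [0.5708 0.1575 0.0228]
opening 0.7255885808810281 66.08360767364502 [0.5716 0.1578 0.0243] [-0.8 -0.3  6.1]
dF [ 0.42 -0.4  -5.71 -0.02 -0.01 -0.02] op 0.7274530232938612 z [0.571  0.1575 0.0782] t 35.1333
[0.57100776 0.15748838 0.21600034] 0.7283266934394163 66.67372941970825 37.4333
```

View pics/v5.png

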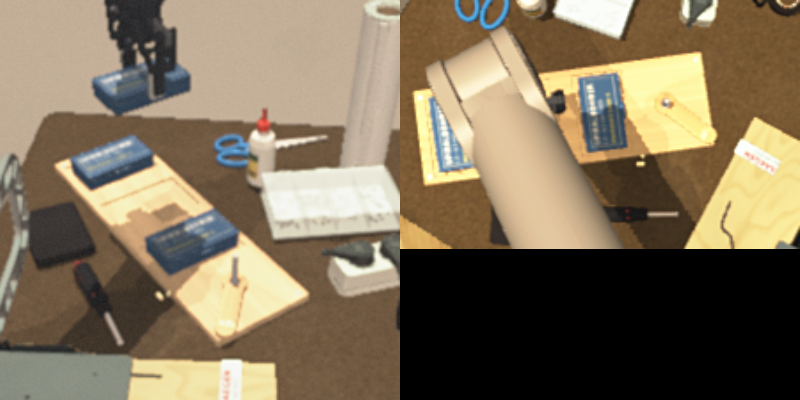

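The middle tin is held level at about 20 cm. The left and right tins lie flat in their pockets, the tally is on the post, and the glue bottle, tape and screwdriver look undisturbed.

```bash
python3 -c "
from workcell import arm
print(arm.sign_off())"
```

```text
the job is handed in; nothing more can be done
None
```

The job is handed in at about 37 s on the robot clock: the tally lies flat on the post, the left (0.24 kg) and right (0.27 kg) tins are back in their pockets, and the middle tin, the complete set at about 0.52 to 0.58 kg, is held level about 20 cm up.

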